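# Tuck the caddy's lid flap under its lip

### The arm

A 7-joint arm with a two-finger parallel gripper is mounted at the origin on the work surface. World frame = base frame: x ahead of the robot, y to its left, z up, the work surface at z = 0. Lengths are in m, angles in rad, forces in N, time in s.
With the tool pointing down it reaches from about 0.4 to 0.85 m from the base axis. Payload 10.4 kg.
Tool frame: the origin (TCP) lies on the centre line of the jaws, within the pads' length; the fingertips stand 8 mm ahead of it and the grasp point (between the pads) lies 11 mm behind it (r.finger_overhang is the distance from the TCP to the fingertips, in m); z points along the fingers, y is the line along which they close (so a half turn about z gives the same grasp; the last joint's range is limited). The gripper opens to 87 mm and grips with 3 to 60 N. Pads are 19 mm wide; open, the fingers measure 117 mm over their backs; the gripper's body (75 mm by 190 mm) begins 51 mm behind the grasp point.
Start: joints at [1.219, 0.332, -0.065, 1.46, 0.022, 1.35, -0.088], TCP at [0.202, -0.592, 0.205] pointing down, gripper open.
Joint ranges: [-2.6, 2.6], [-0.5, 2.12], [-1.47, 1.34], [0.16, 2.42], [-1.27, 4.41], [0.06, 2.06], [-2.6, 2.6]. Speed limits (rad/s): [2.22, 2.22, 2.79, 2.79, 3.14, 3.14, 3.14].

### API

Orientations are given as a unit quaternion [x, y, z, w].
In Python, from bench import r, vision gives the robot as it stands.
- The arm moves only by the tool drive_tool, never from a script. Its argument "series" is a list of rows, each a list of 2 entries, a list of its own where there are three numbers: the shift along the world's x, y, z in cm, then the turn about the world's z in degrees. A call has exactly 10 rows; each row shifts and turns the commanded pose from where the row before left it; what a row does not reach is not made up. A row lasts 1/8 s, in which the tool goes at most 62.5 mm and 10.7 degrees, less where a joint would pass 70% of its speed; a pose out of reach is approached as far as the arm can. A call with a gripper value outside its range is refused whole. "hand" is the closure, from 0 (fully open) to 1 (shut), set as the call begins (left out, the last holds). The fingers move at their own pace and stop on an object; "newtons" is the grip in N (left out, the last holds). Time passes only in rows, so rows that do not move let the fingers close, or fill a call up. It gives the time, the measured TCP pose, the force, the opening and the grip force at its end, in the units of the state.
- r.read_state(): the state, without advancing time (a new reading comes with each control period).
- vision.camera(name): name is "scene" or "side" or "wrist"; returns a dict with "color" (384x512x3 uint8, red, green, blue), "intrinsics" (3x3 intrinsics, pixels), "R" (3x3) and "t" (3): a world point X has camera coordinates R X + t; the wrist camera has in their place "mount" (4x4, takes a point from camera to tool coordinates, whose origin is the TCP and whose axes are the flange's). Camera axes: x right, y down, z forward; pixel columns grow to the right and rows downward; lengths in m; the calibration is good to about 2 mm. The wrist camera is an equidistant fisheye: a pixel r from the principal point sees the ray r / f radians off the axis. A picture is of the moment at which its call begins: read the wrist's pose just before it. There is no depth.
- r.close_job(): hands the job in; it is judged then, once.
The state is a dict: "time": time; "joint_positions": joint angles; "joint_vel": joint speeds; "joint_torque": joint torques, N m; "ee_pos": TCP position; "eef_rot": TCP orientation; "ft_force": force on the tool from outside, world axes, zero at the start; "torque": the same for the moment, N m; "width": finger opening in m; "grip_force": force on a finger pad.
Only numpy, scipy, OpenCV 4.12 (cv2) and the standard library are available. Lean on these libraries where they do the work, as an engineer would, in place of code of your own. Each camera call takes 0.05 s, during which the arm holds its last target. There are 200 camera calls.

### The job

Close the white dishwasher-tablet caddy: with the fingertips, fold its raised lid flap over and press it down flat, then push it along by its ridge so that its free edge goes well under the retaining lip and stays tucked when you let go. Do not lift, tip or shove the caddy, and leave the mug, jar and bowl where they stand.

Things in the scene. Friction and masses are not known exactly. Their poses are not given: they have to be found in the camera images.
- caddy: Open white plastic box of white tablets, loose on the worktop but heavy (1.3 to 2.3 kg), 150 (x) x 130 (y) mm, walls 4 mm. Origin: centre of its underside, z up; x runs from the hinge side (-75 mm), on the robot's side (yaw within 1.15 rad), to the lip side (+75 mm). Hinge-side and side walls are 80 mm high; the lip-side wall rises to 98 mm and bears the lip.
- hinge (a point): Middle of the flap's hinge axis, on the caddy at x = -65, z = 84 mm; the axis lies along the caddy's y. Site axes as the caddy's.
- lip (a point): Middle of the free edge of the fixed retaining lip, at mid-thickness: on the caddy at x = +57, z = 96 mm; axes as the caddy's. The lip is a flat strip over the full width that reaches from the lip-side wall back over the opening: x = +57 to +75 mm, underside at z = 94, top at 98 mm.
- flap (a joint): Lid flap angle, rad: 0 = pressed flat (stop, just above the side walls, top face at z = 86 mm, 8 mm below the lip), 1.57 = upright, 2.1 = leaning back, away from the lip (limit). Sprung and stiff: it stays put above about 1.2 rad; pressed flat (1 to 2 N at mid-length) and let go, it springs up to about 1.2 rad unless its edge is under the lip; tucked, it rests up against the lip near 0.07 rad.
- plate (a joint): How far the flap's plate is slid along itself away from the hinge, on its hinge arms, m: 0 = back (its edge swings past the lip with 4 mm to spare), 0.015 = fully out (edge 11 mm under the lip when flat). Starts at 0 to 0.002. It stays where left; takes about 2 N plus friction to slide. Slid out over 4 mm before it is down, it lands on top of the lip and must be slid back.
- edge (a point): Middle of the flap's free edge at mid-thickness; x points along the plate away from the hinge, z out of its outer face (up when closed). The flap is a stiff white plate 120 mm wide (along the hinge), 4 mm thick with mid-thickness on the hinge axis, reaching from 8 to 118 mm from the axis when not slid out.
- ridge (a point): On the flap's outer face: top of the hinge-side face of the finger ridge, mid-width; axes as edge. The ridge is a straight bar parallel to the hinge, 70 mm long, 8 mm thick, standing 8 mm above the plate; its faces are 84 and 92 mm from the hinge axis when not slid out. Push on its hinge-side face to slide the plate under the lip.
- mug: Blue ceramic mug, 80 mm across, 92 mm high, beside the caddy; origin: centre of its underside. Leave alone.
- jar: Amber glass jar with a steel cap, 66 mm across, 110 mm high, beside the caddy; origin: centre of its underside. Leave alone.
- bowl: Low white bowl, 110 mm across, 45 mm high, beyond the caddy's lip side; origin: centre of its underside. Leave alone.
Things that resemble listed ones, but are neither listed nor needed, are in the scene too. What is shaped like the caddy but purple or yellow is not meant.

How it is judged:
On the way, in this order (a step that is already met when the one before it is completed fails the run):
1. the flap is folded down flat, not yet slid out (value of joint flap below 0.1 rad and value of joint plate below 0.008 m), for 0.05 s.
2. the flap's edge is slid under the lip (value of joint flap below 0.1 rad and value of joint plate above 0.009 m), for 0.2 s.
At the end, for the whole second after the job is handed in: The flap is down (within 0.1 rad of flat), slid out by more than 9 mm so that its free edge is at least 4 mm under the lip, and held there by the lip alone; the caddy stands flat and at rest within 25 mm of where it was (all of step 2 and height (world z) of edge below 0.096 m and x of edge in the frame of lip above 0.004 m and z of edge in the frame of lip below -0.002 m and linear speed of caddy below 0.02 m/s and angle between caddy's own z axis and vertical below 0.03 rad and distance of caddy from where it was at the start of the episode below 0.025 m); the robot touches nothing.
It fails at once if the caddy is lifted or tipped (height (world z) of caddy above 0.012 m or angle between caddy's own z axis and vertical above 0.15 rad).
It fails at once if the caddy is shoved more than 25 mm (distance of caddy from where it was at the start of the episode above 0.025 m).
It fails at once if the mug, jar or bowl is lifted, tipped or moved more than 25 mm (distance of any of mug, jar, bowl from where it was at the start of the episode above 0.025 m or angle between any of mug, jar, bowl's own z axis and vertical above 0.3 rad).
It also fails if it takes over 42 s, if anything falls off the work surface, if the arm or the gripper's body presses on something with over 40 N, if the wrist force passes 120 N, or if a joint passes its speed limit or range.

## Working session

There is one attempt and no reset: what is moved stays moved. The work goes in short steps, Python scripts to look and compute and a tool call to move; the robot and the scene stay as the last step left them, time stands still between calls to the robot, and variables do not carry over. Pictures are saved under pics/ and viewed, at most 10 in all, crops included, and the job is handed in when it is done.

Besides the shell and the picture viewer there is one more tool, called after "Call:" by a JSON object that holds its "api" and its "payload". drive_tool: Moves the arm, as the interface text tells. Its arguments: {"type":"object","properties":{"series":{"type":"array"},"hand":{"type":"number"},"newtons":{"type":"number"}},"required":["series"]}

```bash
mkdir -p pics; cat > h.py <<'E'
import numpy as np, cv2
from bench import r, vision
def save(c,n): cv2.imwrite(f'pics/{n}.png',c['color'][:,:,::-1])
def cast(c,uv,z):
    K,R,t=(np.array(c[k]) for k in('intrinsics','R','t'))
    d=R.T@np.linalg.solve(K,[uv[0],uv[1],1.]); o=-R.T@t
    return o+d*(z-o[2])/d[2]
def proj(c,X):
    p=np.array(c['intrinsics'])@(np.array(c['R'])@np.array(X)+np.array(c['t'])); return p[:2]/p[2]
E
python3 - <<'E'
from h import *
a=vision.camera('scene');b=vision.camera('side')
save(a,'a');save(b,'b')
import pickle;pickle.dump((a,b),open('ab.pkl','wb'))
for c in(a,b): print(np.round(-np.array(c['R']).T@c['t'],3))
s=r.read_state();print(s['ee_pos'],s['eef_rot'],s['time'],s['width'])
E
```

```text
[1.153 0.489 0.802]
[0.279 1.053 0.938]
[ 0.20169623 -0.59119105  0.20474887] [ 9.86514936e-01  1.63670115e-01 -1.31350115e-04 -5.98249520e-04] 0.1 0.08714658639366649
```

View pics/a.png

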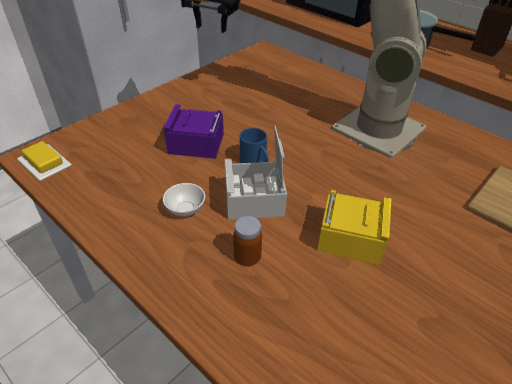

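View pics/b.png

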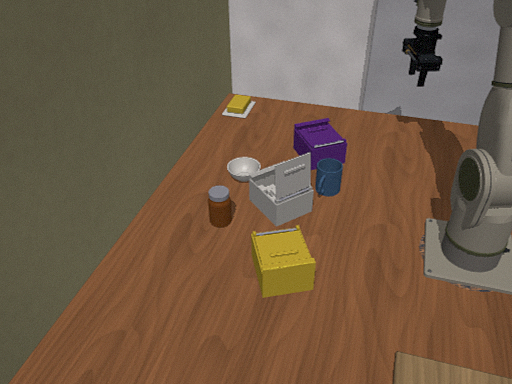

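The scene view shows the white caddy near (255,190), its flap raised near (280,150), with the mug at (254,145), the jar at (248,240) and the bowl at (184,200). In the side view the caddy is near (282,190) with the flap at (293,175). I'll zoom in on both.

```bash
python3 - <<'E'
from h import *
import pickle
a,b=pickle.load(open('ab.pkl','rb'))
A=a['color'][120:225,215:295];B=b['color'][145:230,240:320]
f=lambda I:cv2.resize(I,None,fx=5,fy=5,interpolation=cv2.INTER_CUBIC)
A,B=f(A),f(B);o=np.zeros((525,800,3),np.uint8);o[:525,:400]=A;o[:425,400:]=B
cv2.imwrite('pics/c.png',o[:,:,::-1])
E
```

```text
(no output)
```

View pics/c.png

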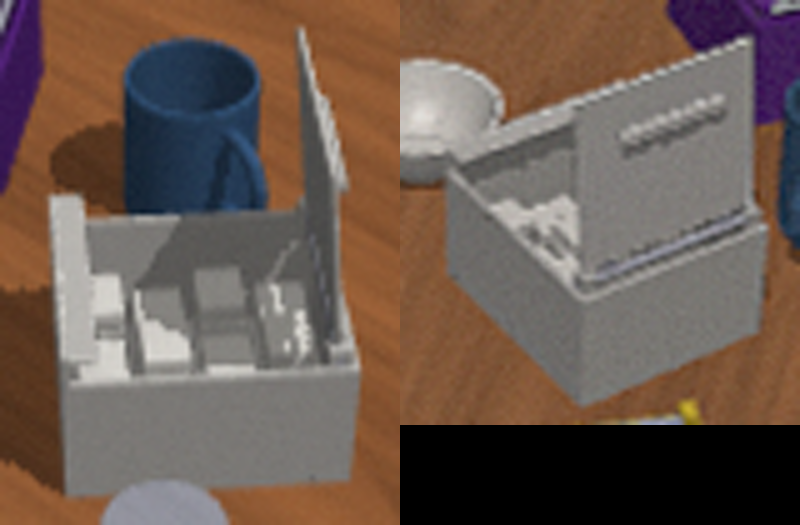

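The crop shows the flap about upright, with its ridge facing the robot, and the base corners are clear. I'll measure those and triangulate the flap corners.

```bash
cat >> h.py <<'E'
def tri(a,ua,b,ub):
    A=[]
    for c,u in((a,ua),(b,ub)):
        P=np.array(c['intrinsics'])@np.c_[np.array(c['R']),np.array(c['t'])]
        A.append(P)
    X=cv2.triangulatePoints(A[0],A[1],np.array(ua,float).reshape(2,1),np.array(ub,float).reshape(2,1))[:,0]
    return X[:3]/X[3]
E
python3 - <<'E'
from h import *
import pickle
a,b=pickle.load(open('ab.pkl','rb'))
sa=lambda x,y:(x/5+214.6,y/5+119.6); sb=lambda x,y:((x-400)/5+239.6,y/5+144.6)
p=lambda n,v:print(n,np.round(v,4))
h1=cast(a,sa(352,480),0);l1=cast(a,sa(67,495),0);p('A lipjar',l1);p('A hingejar',h1)
H1=cast(b,sb(582,403),0);H2=cast(b,sb(762,332),0);L1=cast(b,sb(447,277),0)
p('B hingejar',H1);p('B hingemug',H2);p('B lipjar',L1)
print(np.linalg.norm(l1-h1),np.linalg.norm(H1-H2),np.linalg.norm(H1-L1))
hj=(h1+H1)/2;lj=(l1+L1)/2
ex=(lj-hj);ey=H1-H2
yaws=[np.arctan2(ex[1],ex[0]),np.arctan2(-ey[0],ey[1])];p('yaws',yaws)
for y in yaws+[np.mean(yaws)]:
    X=np.array([np.cos(y),np.sin(y),0]);Y=np.array([-X[1],X[0],0])
    p('centre',[hj+.075*X-.065*Y, lj-.075*X-.065*Y, H2+.075*X+.065*Y])
fj=tri(a,sa(347,188),b,sb(577,105));fm=tri(a,sa(299,28),b,sb(752,38))
p('flap jar',fj);p('flap mug',fm);print(np.linalg.norm(fj-fm),np.arctan2(-(fj-fm)[0],(fj-fm)[1]))
# side wall tops hinge corners at z=.08
p('B hj top',cast(b,sb(585,297),.08));p('B hm top',cast(b,sb(766,222),.08))
p('A hj top',cast(a,sa(357,360),.08))
# others
p('jar cap A',cast(a,(247.5,226),.11));p('jarcapB',cast(b,(219,192),.11))
p('mug A',cast(a,(253.5,135),.092));p('mugB',cast(b,(329,165),.092))
E
```

```text
A lipjar [ 0.6418 -0.0637  0.    ]
A hingejar [0.5298 0.0364 0.    ]
B hingejar [ 0.5294  0.0336 -0.    ]
B hingemug [ 0.4413 -0.0587  0.    ]
B lipjar [ 0.6399 -0.0566  0.    ]
0.15020081973601118 0.1276056051360177 0.1426481855047255
yaws [-0.7077 -0.7617]
centre [[ 0.5443 -0.0631 -0.    ]
 [ 0.5416 -0.0608  0.    ]
 [ 0.5406 -0.0581  0.    ]]
centre [[ 0.539  -0.0638 -0.    ]
 [ 0.5417 -0.0554  0.    ]
 [ 0.5405 -0.0635  0.    ]]
centre [[ 0.5417 -0.0635 -0.    ]
 [ 0.5416 -0.0581  0.    ]
 [ 0.5406 -0.0608  0.    ]]
flap jar [0.5401 0.0231 0.1991]
flap mug [ 0.4627 -0.0725  0.1994]
0.12297605765317626 -0.680256218044859
B hj top [0.5292 0.0336 0.08  ]
B hm top [ 0.445  -0.0628  0.08  ]
A hj top [0.5263 0.0296 0.08  ]
jar cap A [0.6976 0.0591 0.11  ]
jarcapB [0.6893 0.0626 0.11  ]
mug A [ 0.4188 -0.1838  0.092 ]
mugB [ 0.4187 -0.1805  0.092 ]
```

Caddy centre is about (0.542,-0.062), yaw -0.715 rad, flap about 1.5 rad; the sizes check out. I'll move behind the flap with the fingers shut and the tool's x axis along the caddy's x.

Call:
{"api": "drive_tool", "payload": {"series": [[[1.25,3,1],6],[[1.25,3,1],6],[[1.25,3,1],6],[[1.25,3,1],6],[[1.25,3,1],6],[[1.25,3,1],6],[[1.25,3,1],6],[[1.25,3,0],6],[[1.25,3,0],6],[[1.25,3,0],6]], "hand": 1, "newtons": 10}}

```text
time: 1.35
ee_pos: [0.327, -0.2904, 0.2752]
eef_rot: [0.771, 0.636, -0.0, -0.0]
ft_force: [-0.6, -0.4, 0.1]
width: 0.0013
grip_force: 0.0
```

Call:
{"api": "drive_tool", "payload": {"series": [[[1.2,3,0],6],[[1.2,3,0],6],[[1.2,3,0],6],[[1.2,3,0],6],[[1.2,3,0],6],[[1.2,3,0],6],[[1.2,3,0],6],[[1.2,3,0],6],[[1.2,3,0],6],[[1.2,4,0],6]]}}

```text
time: 2.6
ee_pos: [0.4473, 0.0201, 0.2754]
eef_rot: [0.349, 0.937, 0.0, -0.0]
ft_force: [0.7, -0.4, 0.5]
width: 0.0003
grip_force: 0.0
```

Call:
{"api": "drive_tool", "payload": {"series": [[[0,0,-2],0],[[0,0,-2],0],[[0,0,-2],0],[[0,0,-2],0],[[0,0,-2],0],[[0,0,-1],0],[[0,0,-0.6],0],[[0,0,-0.5],0],[[0,0,0],0],[[0,0,0],0]]}}

```text
time: 3.85
ee_pos: [0.4471, 0.0185, 0.1549]
eef_rot: [0.352, 0.936, 0.0, 0.0]
ft_force: [0.3, 0.3, -0.0]
width: 0.0005
grip_force: 0.0
```

```bash
python3 - <<'E'
from h import *
b=vision.camera('side');a=vision.camera('scene');s=r.read_state()
A=a['color'][90:225,215:315];B=b['color'][100:235,235:335]
f=lambda I:cv2.resize(I,None,fx=4,fy=4,interpolation=cv2.INTER_CUBIC)
cv2.imwrite('pics/d.png',np.hstack([f(A),f(B)])[:,:,::-1])
print(s['ee_pos'],s['ft_force'],s['time'])
E
```

```text
[0.44706466 0.01845538 0.15481607] [ 0.49056007 -0.16224357  0.49633415] 3.95
```

View pics/d.png

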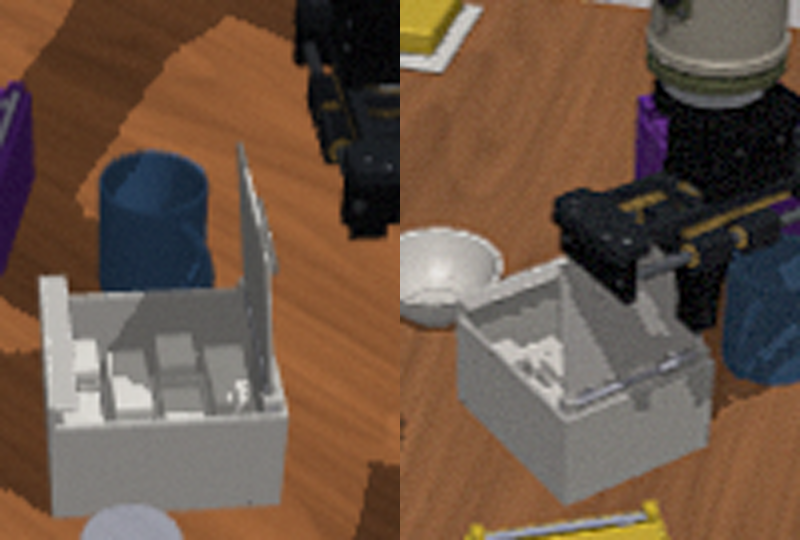

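The gripper is behind the flap with clear space around it. I'll approach until the first light contact.

Call:
{"api": "drive_tool", "payload": {"series": [[[0.6,-0.52,-0.1],0],[[0.6,-0.52,-0.1],0],[[0.6,-0.52,-0.1],0],[[0.5,-0.43,-0.1],0],[[0.4,-0.35,0],0],[[0.4,-0.35,0],0],[[0.3,-0.26,0],0],[[0.3,-0.26,0],0],[[0.3,-0.26,0],0],[[0,0,0],0]]}}

```text
time: 5.2
ee_pos: [0.487, -0.0164, 0.1504]
eef_rot: [0.352, 0.936, 0.0, -0.0]
ft_force: [-0.2, 0.5, -0.2]
width: 0.0005
grip_force: 0.0
```

Call:
{"api": "drive_tool", "payload": {"series": [[[0.33,-0.29,0],0],[[0.33,-0.29,0],0],[[0.33,-0.29,0],0],[[0.33,-0.29,0],0],[[0.28,-0.25,-0.18],0],[[0.28,-0.25,-0.18],0],[[0.28,-0.25,-0.18],0],[[0.25,-0.22,-0.24],0],[[0.25,-0.22,-0.24],0],[[0.25,-0.22,-0.24],0]]}}

```text
time: 6.45
ee_pos: [0.5161, -0.0421, 0.1377]
eef_rot: [0.351, 0.936, 0.0, -0.0]
ft_force: [-0.2, 1.1, 0.0]
width: 0.0006
grip_force: 0.3
```

```bash
python3 - <<'E'
from h import *
b=vision.camera('side');a=vision.camera('scene');s=r.read_state()
A=a['color'][90:225,215:315];B=b['color'][100:235,235:335]
f=lambda I:cv2.resize(I,None,fx=4,fy=4,interpolation=cv2.INTER_CUBIC)
cv2.imwrite('pics/e.png',np.hstack([f(A),f(B)])[:,:,::-1])
print(s['ee_pos'],s['ft_force'],s['time'])
E
```

```text
[ 0.51602631 -0.04217788  0.13753774] [-0.40267131  0.94431353  0.85451629] 6.55
```

View pics/e.png

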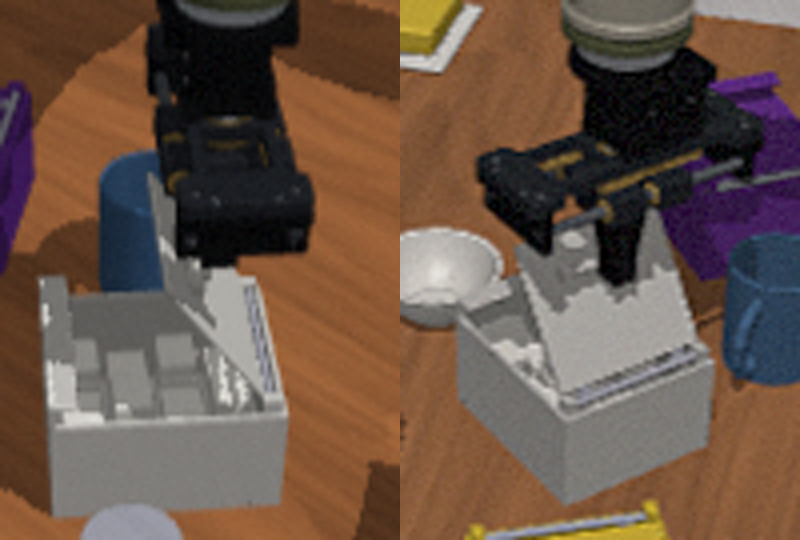

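The flap has folded to about 0.9 rad with the fingertip on the plate below the ridge, and the caddy hasn't moved. I'll keep following the arc.

Call:
{"api": "drive_tool", "payload": {"series": [[[0.31,-0.27,-0.45],0],[[0.31,-0.27,-0.45],0],[[0.16,-0.14,-0.36],0],[[0.16,-0.14,-0.36],0],[[0.16,-0.14,-0.36],0],[[0.11,-0.09,-0.4],0],[[0.11,-0.09,-0.4],0],[[0.1,-0.09,-0.4],0],[[0.05,-0.04,-0.3],0],[[0,0,-0.3],0]]}}

```text
time: 7.8
ee_pos: [0.5307, -0.0547, 0.0999]
eef_rot: [0.352, 0.936, 0.0, 0.0]
ft_force: [-0.4, -0.5, 1.5]
width: 0.0006
grip_force: 0.6
```

Call:
{"api": "drive_tool", "payload": {"series": [[[0,0,-0.15],0],[[0,0,-0.15],0],[[0,0,-0.15],0],[[0,0,-0.1],0],[[0,0,-0.05],0],[[0,0,0],0],[[0,0,0],0],[[0,0,0],0],[[0,0,0],0],[[0,0,0],0]]}}

```text
time: 9.05
ee_pos: [0.5306, -0.0546, 0.0941]
eef_rot: [0.352, 0.936, 0.0, -0.0]
ft_force: [-0.0, -0.3, 2.1]
width: 0.0006
grip_force: 0.5
```

Call:
{"api": "drive_tool", "payload": {"series": [[[0,0,-0.05],0],[[0,0,-0.05],0],[[0,0,-0.05],0],[[0,0,0],0],[[0,0,0],0],[[0,0,0],0],[[0,0,0],0],[[0,0,0],0],[[0,0,0],0],[[0,0,0],0]]}}

```text
time: 10.3
ee_pos: [0.5306, -0.0546, 0.0926]
eef_rot: [0.352, 0.936, 0.0, 0.0]
ft_force: [0.4, -0.2, 1.4]
width: 0.0003
grip_force: 0.5
```

```bash
python3 - <<'E'
from h import *
b=vision.camera('side');a=vision.camera('scene');s=r.read_state()
A=a['color'][90:225,215:315];B=b['color'][100:235,235:335]
f=lambda I:cv2.resize(I,None,fx=4,fy=4,interpolation=cv2.INTER_CUBIC)
cv2.imwrite('pics/f.png',np.hstack([f(A),f(B)])[:,:,::-1])
print(s['ee_pos'],s['ft_force'],s['time'])
E
```

```text
[ 0.53063634 -0.05463094  0.09257491] [ 0.44449141 -0.34596711  1.50537717] 10.4
```

View pics/f.png

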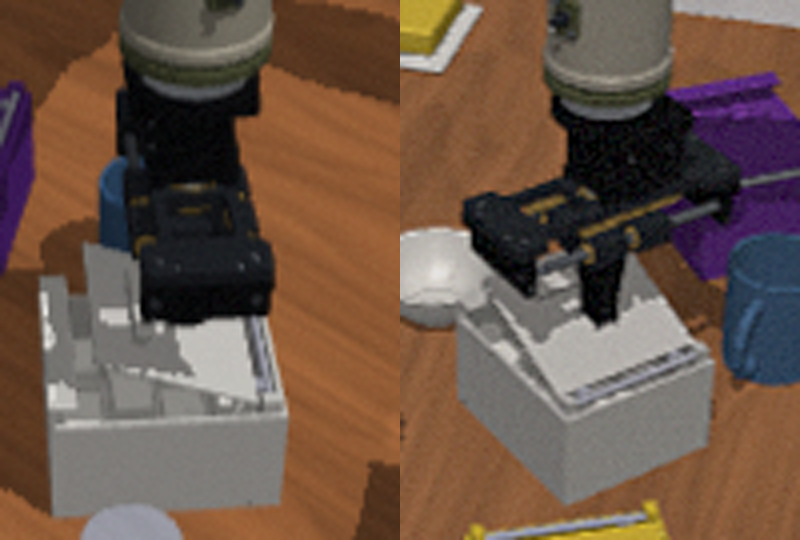

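The flap still looks raised, so I'll check its angle numerically against predicted corner positions.

```bash
python3 - <<'E'
from h import *
import pickle
a,b=pickle.load(open('ab.pkl','rb'))
X=np.array([.755,-.656,0]);Y=np.array([.656,.755,0]);h=np.array([.493,-.0195,.084])
for th in (0,.1,.2,.3,.4,.5):
    o=[]
    for y in(.06,-.06):
        P=h+X*.118*np.cos(th)+Y*y+[0,0,.118*np.sin(th)]
        o+=list((proj(a,P)-[215,90])*4+2)+list((proj(b,P)-[235,100])*4+[402,2])
    print(th,np.round(o))
E
```

```text
0 [ 88. 416. 478. 323.  75. 294. 609. 272.]
0.1 [ 89. 403. 478. 310.  75. 280. 610. 260.]
0.2 [ 91. 388. 479. 299.  78. 267. 612. 249.]
0.3 [ 96. 374. 481. 288.  82. 253. 615. 238.]
0.4 [102. 360. 484. 278.  88. 239. 618. 228.]
0.5 [111. 346. 488. 270.  96. 225. 623. 220.]
```

```bash
python3 - <<'E'
from h import *
import pickle
a,b=pickle.load(open('ab.pkl','rb'))
for z in (.0846,.095,.105,.115): print(z,(proj(b,[.5306,-.0546,z])-[235,100])*4+[402,2],(proj(a,[.5306,-.0546,z])-[215,90])*4+2)
s=r.read_state()
w=vision.camera('wrist');cv2.imwrite('pics/w.png',w['color'][:,:,::-1])
np.save('m.npy',w['mount']);print(np.round(w['mount'],3),w['intrinsics'])
E
```

```text
0.0846 [597.02202574 339.97193851] [183.0628604  344.75467108]
0.095 [597.42685038 328.64610513] [183.51260543 332.60879815]
0.105 [597.81959491 317.65823878] [183.95065756 320.77870532]
0.115 [598.21580699 306.57336036] [184.39431158 308.79732702]
[[ 0.    -0.961 -0.276  0.076]
 [ 1.    -0.     0.     0.002]
 [-0.    -0.276  0.961 -0.179]
 [ 0.     0.     0.     1.   ]] [[297.31863964   0.         255.20302874]
 [  0.         297.31863964 189.45942804]
 [  0.           0.           1.        ]]
```

View pics/w.png

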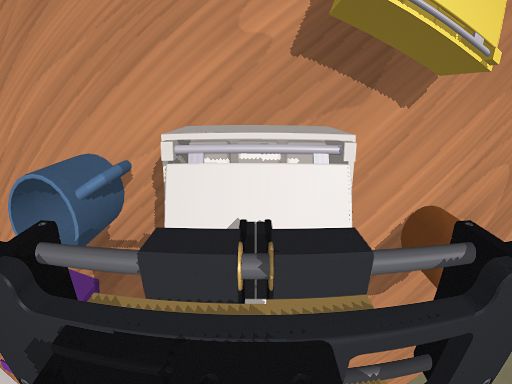

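```bash
python3 - <<'E'
from h import *
import pickle
a,b=pickle.load(open('ab.pkl','rb'))
print(r.finger_overhang)
X=np.array([.755,-.656,0]);Y=np.array([.656,.755,0])
for n,p in (('d',[.4471,.0185,.1548]),('e',[.516,-.0422,.1375]),('f',[.5306,-.0546,.0926])):
  for dz in (-.008,.012):
    for i in(-.0095,.0095):
      print(n,dz,i,[np.round((proj(b,np.array(p)+[0,0,dz]+X*i+Y*j)-[235,100])*4+[402,2]) for j in(-.015,.015)])
s=r.read_state();print(s['ee_pos'],s['joint_torque'],s['torque'])
b=vision.camera('side')
cv2.imwrite('pics/g.png',cv2.resize(b['color'][135:215,245:325],None,fx=7,fy=7,interpolation=cv2.INTER_CUBIC)[:,:,::-1])
E
```

```text
0.008
d -0.008 -0.0095 [array([719., 349.]), array([684., 364.])]
d -0.008 0.0095 [array([702., 335.]), array([667., 350.])]
d 0.012 -0.0095 [array([721., 326.]), array([686., 340.])]
d 0.012 0.0095 [array([704., 312.]), array([668., 326.])]
e -0.008 -0.0095 [array([639., 303.]), array([605., 317.])]
e -0.008 0.0095 [array([624., 290.]), array([590., 303.])]
e 0.012 -0.0095 [array([640., 280.]), array([606., 294.])]
e 0.012 0.0095 [array([625., 267.]), array([590., 281.])]
f -0.008 -0.0095 [array([621., 340.]), array([588., 353.])]
f -0.008 0.0095 [array([606., 327.]), array([573., 340.])]
f 0.012 -0.0095 [array([622., 318.]), array([588., 331.])]
f 0.012 0.0095 [array([607., 305.]), array([573., 318.])]
[ 0.53062322 -0.05462949  0.092566  ] [-5.05693769e-02 -4.81168592e+01 -6.51192382e+00 -3.42094874e+01
 -7.26447604e-02  1.57778068e-01 -7.43948913e-04] [ 0.03040957 -0.2289092   0.02934789]
```

View pics/g.png

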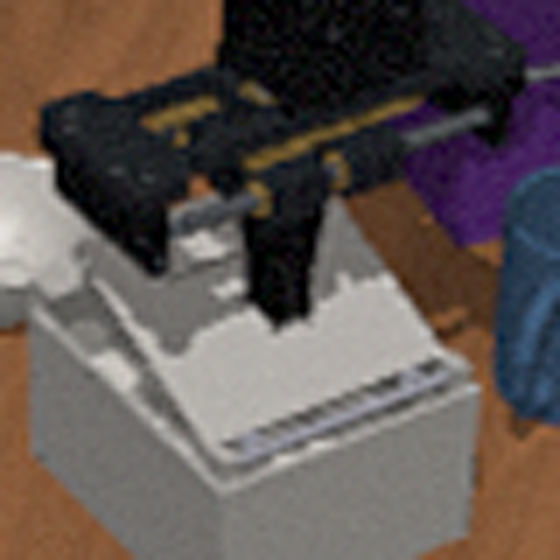

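Compared with the pictures, the real fingertips sit about 20 mm higher than the stated overhang puts them. That fits the flap angle of about 0.37 rad and the low force. I'll continue down by feel, still on the arc.

Call:
{"api": "drive_tool", "payload": {"series": [[[0.02,-0.02,-0.15],0],[[0.02,-0.02,-0.15],0],[[0.02,-0.02,-0.15],0],[[0.02,-0.02,-0.15],0],[[0.02,-0.02,-0.15],0],[[0.02,-0.02,-0.15],0],[[0.02,-0.02,-0.15],0],[[0.02,-0.02,-0.15],0],[[0.02,-0.02,-0.15],0],[[0,0,0],0]]}}

```text
time: 11.75
ee_pos: [0.5323, -0.0564, 0.0789]
eef_rot: [0.352, 0.936, 0.0, -0.0]
ft_force: [0.7, -0.5, 0.4]
width: 0.0004
grip_force: 0.4
```

Call:
{"api": "drive_tool", "payload": {"series": [[[0,0,-0.1],0],[[0,0,-0.1],0],[[0,0,-0.1],0],[[0,0,-0.1],0],[[0,0,-0.05],0],[[0,0,0],0],[[0,0,0],0],[[0,0,0],0],[[0,0,0],0],[[0,0,0],0]]}}

```text
time: 13.0
ee_pos: [0.5324, -0.0564, 0.0746]
eef_rot: [0.352, 0.936, 0.0, -0.0]
ft_force: [-0.1, 0.2, 1.3]
width: 0.0006
grip_force: 0.6
```

```bash
python3 - <<'E'
from h import *
b=vision.camera('side');a=vision.camera('scene');s=r.read_state()
A=a['color'][100:225,220:320];B=b['color'][120:245,240:340]
f=lambda I:cv2.resize(I,None,fx=4,fy=4,interpolation=cv2.INTER_CUBIC)
cv2.imwrite('pics/i.png',np.hstack([f(A),f(B)])[:,:,::-1])
X=np.array([.755,-.656,0]);Y=np.array([.656,.755,0]);h=np.array([.493,-.0195,.084])
for th in (0,.1,.2,.3):
    o=[]
    for y in(.06,-.06):
        P=h+X*.118*np.cos(th)+Y*y+[0,0,.118*np.sin(th)]
        o+=list((proj(a,P)-[220,100])*4+2)+list((proj(b,P)-[240,120])*4+[402,2])
    print(th,np.round(o))
print(s['ee_pos'],s['ft_force'],s['time'])
E
```

```text
0 [ 68. 376. 458. 243.  55. 254. 589. 192.]
0.1 [ 69. 363. 458. 230.  55. 240. 590. 180.]
0.2 [ 71. 348. 459. 219.  58. 227. 592. 169.]
0.3 [ 76. 334. 461. 208.  62. 213. 595. 158.]
[ 0.53237066 -0.05640296  0.07453945] [ 0.40113897 -0.67868281  1.47622647] 13.1
```

View pics/i.png

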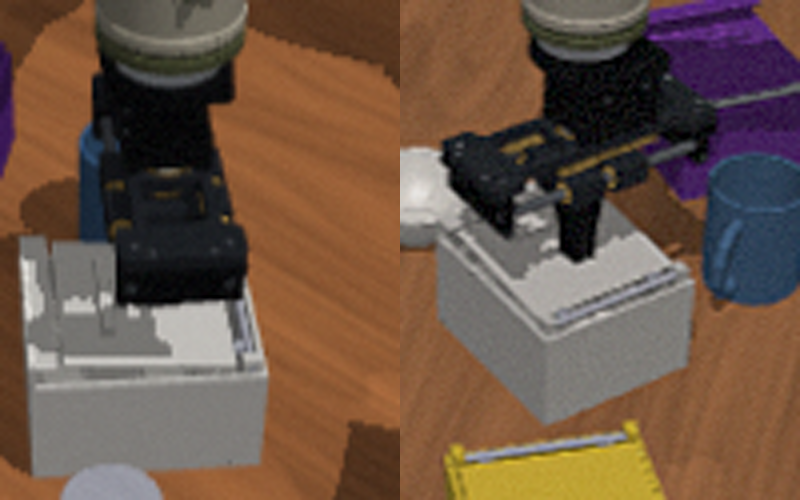

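The flap is now near 0.1 rad, with its edge just clear of the lip. I'll press down to the stop.

Call:
{"api": "drive_tool", "payload": {"series": [[[0,0,-0.1],0],[[0,0,-0.1],0],[[0,0,-0.1],0],[[0,0,-0.1],0],[[0,0,-0.05],0],[[0,0,0],0],[[0,0,0],0],[[0,0,0],0],[[0,0,0],0],[[0,0,0],0]]}}

```text
time: 14.35
ee_pos: [0.5324, -0.0564, 0.07]
eef_rot: [0.351, 0.936, 0.0, -0.0]
ft_force: [0.4, -0.7, 0.5]
width: 0.0005
grip_force: 0.6
```

Call:
{"api": "drive_tool", "payload": {"series": [[[0,0,-0.05],0],[[0,0,-0.05],0],[[0,0,-0.05],0],[[0,0,-0.05],0],[[0,0,0],0],[[0,0,0],0],[[0,0,0],0],[[0,0,0],0],[[0,0,0],0],[[0,0,0],0]]}}

```text
time: 15.6
ee_pos: [0.5326, -0.0563, 0.0687]
eef_rot: [0.351, 0.936, -0.0, 0.0]
ft_force: [-1.9, 0.5, 9.4]
width: 0.0007
grip_force: 4.4
```

It's at the stop (9 N). I'll ease off slightly and slide toward the ridge.

Call:
{"api": "drive_tool", "payload": {"series": [[[0,0,0.05],0],[[0.15,-0.13,0],0],[[0.15,-0.13,0],0],[[0.15,-0.13,0],0],[[0.15,-0.13,0],0],[[0.15,-0.13,0],0],[[0.15,-0.13,0],0],[[0.15,-0.13,0],0],[[0.15,-0.13,0],0],[[0,0,0],0]]}}

```text
time: 16.85
ee_pos: [0.5439, -0.0661, 0.0687]
eef_rot: [0.351, 0.936, 0.0, -0.001]
ft_force: [-3.2, 0.6, 7.0]
width: 0.0007
grip_force: 3.4
```

Call:
{"api": "drive_tool", "payload": {"series": [[[0,0,0.03],0],[[0.15,-0.13,0],0],[[0.15,-0.13,0],0],[[0.15,-0.13,0],0],[[0.15,-0.13,0],0],[[0.15,-0.13,0],0],[[0.15,-0.13,0],0],[[0,0,0],0],[[0,0,0],0],[[0,0,0],0]]}}

```text
time: 18.1
ee_pos: [0.5536, -0.0749, 0.069]
eef_rot: [0.352, 0.936, -0.0, 0.0]
ft_force: [-0.4, 1.1, 2.7]
width: 0.0005
grip_force: 1.5
```

Call:
{"api": "drive_tool", "payload": {"series": [[[0.15,-0.13,0],0],[[0.15,-0.13,0],0],[[0.15,-0.13,0],0],[[0.15,-0.13,0],0],[[0,0,0],0],[[0,0,0],0],[[0,0,0],0],[[0,0,0],0],[[0,0,0],0],[[0,0,0],0]]}}

```text
time: 19.35
ee_pos: [0.5597, -0.08, 0.069]
eef_rot: [0.352, 0.936, 0.0, 0.0]
ft_force: [1.5, -0.9, 2.4]
width: 0.0007
grip_force: 1.2
```

Call:
{"api": "drive_tool", "payload": {"series": [[[0.15,-0.13,0],0],[[0.15,-0.13,0],0],[[0.15,-0.13,0],0],[[0,0,0],0],[[0,0,0],0],[[0,0,0],0],[[0,0,0],0],[[0,0,0],0],[[0,0,0],0],[[0,0,0],0]]}}

```text
time: 20.6
ee_pos: [0.5605, -0.0803, 0.0677]
eef_rot: [0.35, 0.937, 0.0, -0.004]
ft_force: [-13.7, 9.6, 8.3]
width: 0.0005
grip_force: 10.1
```

A firm stop, as expected with the plate fully out. I'll relieve the push, then look.

Call:
{"api": "drive_tool", "payload": {"series": [[[-0.15,0.13,0],0],[[-0.15,0.13,0],0],[[-0.15,0.13,0],0],[[0,0,0],0],[[0,0,0],0],[[0,0,0],0],[[0,0,0],0],[[0,0,0],0],[[0,0,0],0],[[0,0,0],0]]}}

```text
time: 21.85
ee_pos: [0.5595, -0.0799, 0.0689]
eef_rot: [0.352, 0.936, 0.0, 0.0]
ft_force: [1.7, 0.0, 3.1]
width: 0.0006
grip_force: 1.6
```

```bash
python3 - <<'E'
from h import *
b=vision.camera('side');a=vision.camera('scene');w=vision.camera('wrist');s=r.read_state()
A=a['color'][130:225,215:295];B=b['color'][140:235,240:320]
f=lambda I:cv2.resize(I,None,fx=5,fy=5,interpolation=cv2.INTER_CUBIC)
cv2.imwrite('pics/j.png',np.hstack([f(A),f(B)])[:,:,::-1])
X=np.array([.755,-.656,0]);Y=np.array([.656,.755,0]);h=np.array([.493,-.0195,.086])
for n,u,y,dz in [('ridge top hingeface ends s=0',.084,.035,.008),('s=15',.099,.035,.008),('ridge -Y s0',.084,-.035,.008),('s15',.099,-.035,.008),('lip edge jar',.122,.065,.012),('lip mug',.122,-.065,.012)]:
    P=h+X*u+Y*y+[0,0,dz];print(n,np.round((proj(a,P)-[215,130])*5+2),np.round((proj(b,P)-[240,140])*5+[402,2]))
print(s['ee_pos'],s['ft_force'],s['time'])
E
```

```text
ridge top hingeface ends s=0 [173. 268.] [538. 204.]
s=15 [143. 269.] [524. 192.]
ridge -Y s0 [160. 179.] [635. 167.]
s15 [132. 181.] [621. 155.]
lip edge jar [102. 307.] [461. 183.]
lip mug [ 85. 141.] [640. 116.]
[ 0.55946388 -0.07985303  0.06890644] [ 1.54685946 -1.66743294  3.38227079] 22.0
```

View pics/j.png

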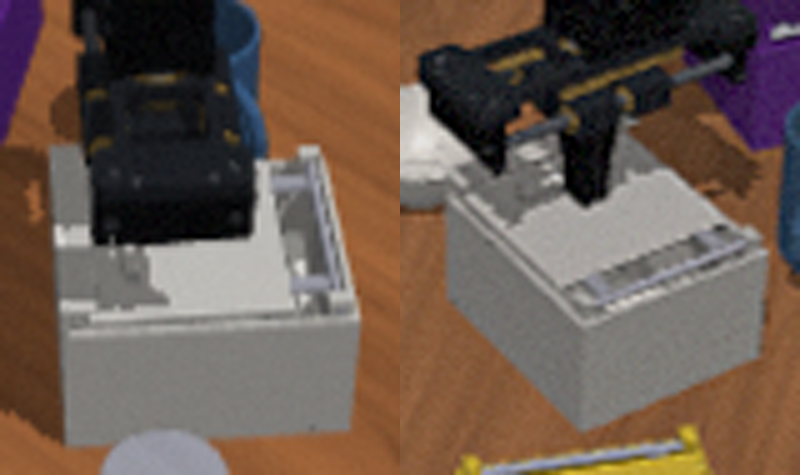

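The plate is fully out: there is a wide gap at the hinge and the edge is under the lip. The caddy hasn't moved. I'll lift straight off.

Call:
{"api": "drive_tool", "payload": {"series": [[[0,0,0.1],0],[[0,0,0.1],0],[[0,0,0.2],0],[[0,0,0.3],0],[[0,0,0.5],0],[[0,0,1],0],[[0,0,1.5],0],[[0,0,2],0],[[0,0,2],0],[[0,0,2],0]]}}

```text
time: 23.25
ee_pos: [0.5597, -0.0798, 0.1678]
eef_rot: [0.351, 0.936, 0.0, 0.0]
ft_force: [0.3, -0.2, -0.4]
width: 0.0006
grip_force: 0.0
```

Call:
{"api": "drive_tool", "payload": {"series": [[[-2,1.7,1],0],[[-2,1.7,1],0],[[-2,1.7,1],0],[[-2,1.7,1],0],[[-2,1.7,1],0],[[-1,1,0],0],[[-1,1,0],0],[[0,0,0],0],[[0,0,0],0],[[0,0,0],0]]}}

```text
time: 24.5
ee_pos: [0.4397, 0.0248, 0.2156]
eef_rot: [0.352, 0.936, 0.0, -0.0]
ft_force: [-0.1, -0.3, -0.8]
width: 0.0003
grip_force: 0.0
```

```bash
python3 - <<'E'
from h import *
import pickle
a0,b0=pickle.load(open('ab.pkl','rb'))
a=vision.camera('scene');b=vision.camera('side')
X=np.array([.755,-.656,0]);Y=np.array([.656,.755,0]);h=np.array([.493,-.0195,.084])
# was-flap region: background must now show where the upright flap (or 1.2 rad flap) would be
for th in(1.2,.6,.2):
  for c,n in((a,'scene'),(b,'side')):
    P=[h+X*.105*np.cos(th)+Y*y+[0,0,.105*np.sin(th)] for y in(-.05,0,.05)]
    print(th,n,[c['color'][int(v),int(u)].tolist() for u,v in(proj(c,p) for p in P)])
# dark hinge gap (u 10..22) vs plate-brightness profile along X at y=+-.03, side cam
for c in(a,b):
  for y in(-.03,.03):
    print([int(c['color'][int(v),int(u)].mean()) for u,v in(proj(c,h+X*d*1e-3+Y*y+[0,0,.002]) for d in range(0,124,4))])
# static base corner
for c0,c,(x,y) in((a0,a,(285,216)),(b0,b,(276,225))):
  t=c0['color'][y-9:y+10,x-9:x+10];m=cv2.matchTemplate(c['color'][y-15:y+16,x-15:x+16],t,cv2.TM_CCOEFF_NORMED);print(cv2.minMaxLoc(m)[1::2])
s=r.read_state();print(s['ee_pos'],s['ft_force'],s['time'])
E
```

```text
1.2 scene [[26, 38, 55], [71, 63, 64], [149, 95, 55]]
1.2 side [[56, 24, 73], [134, 90, 56], [135, 93, 64]]
0.6 scene [[26, 41, 58], [25, 41, 59], [190, 187, 182]]
0.6 side [[133, 85, 53], [121, 74, 41], [136, 85, 52]]
0.2 scene [[61, 46, 37], [193, 188, 184], [147, 145, 141]]
0.2 side [[128, 82, 48], [161, 157, 153], [115, 113, 110]]
[166, 105, 102, 83, 84, 86, 98, 114, 116, 113, 115, 116, 115, 116, 113, 113, 114, 115, 115, 113, 114, 113, 180, 185, 185, 188, 189, 112, 181, 185, 188]
[156, 115, 80, 79, 197, 142, 143, 185, 187, 186, 187, 187, 187, 188, 188, 186, 186, 187, 188, 188, 187, 187, 187, 187, 187, 144, 136, 168, 187, 186, 188]
[76, 76, 80, 81, 72, 103, 111, 106, 108, 111, 109, 109, 110, 112, 108, 109, 107, 108, 108, 108, 108, 100, 161, 166, 173, 173, 121, 164, 163, 189, 172]
[125, 125, 112, 128, 141, 171, 172, 173, 165, 168, 162, 169, 168, 167, 167, 167, 168, 166, 164, 168, 163, 166, 168, 164, 171, 159, 126, 126, 144, 168, 168]
(0.994219183921814, (6, 6))
(0.9921393394470215, (6, 6))
[0.4395822  0.02494179 0.21567901] [ 0.90655185  0.1666992  -0.16763499] 24.6
```

The flap stays down. The ridge is about 15 mm further out and the caddy hasn't moved, so I'll hand in.

```bash
python3 -c "from bench import r; print(r.close_job())"
```

```text
the job is handed in; nothing more can be done
None
```

I handed in the job at about 25 s: the last images show the caddy's flap folded flat and slid out about 15 mm under the lip, staying tucked with the arm clear and the caddy unmoved; the judge's verdict was not shown.

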